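Switch the seesaw gate and feed the parts to the empty bin

TASK

The blue bin on the left of the sorting rig is full. With the fingertips only, press the raised right-hand red tab down so that the yellow seesaw gate rocks right over its pivot and stays leaning to the right; then push the blue paddle all the way forward along the feed lane so that the three waiting orange balls roll down the other chute into the empty green bin. Do not touch, pick up or carry the balls themselves, send none to the blue bin, leave the can, cup, screwdriver and switch box where they are, and finish clear of everything.

Things in the scene. Friction and masses are not known exactly. Their poses are not given: they have to be found in the camera images.
- rig: Sorting trainer fixed on the bench, turned by up to 0.3 rad: plywood board 270 x 500 x 14 mm with feed lane, seesaw gate, two aluminium chutes and two bins. Origin on the bench (board underside, 5 mm beyond its middle), under the middle of the gate; x points away from the robot along the lane, y left along the gate, z up. Pivot line along x at z = 115 mm.
- lane_end (a point): Middle of the far end of the feed lane floor, 141 mm above the bench; balls drop off here onto the middle of the gate. The lane is an aluminium channel along rig x, 105 mm long towards the robot, 36 mm wide outside, 28 inside, sloping 2 degrees down towards the robot; side walls stand 18 mm above its floor. Axes as the rig's.
- blue_bin (a point): Centre of the inner floor of the left (+y) bin, blue, full of orange balls fixed in it; 85 (x) x 90 (y) mm outside, rim 62 mm above the bench. The left chute leads into it.
- green_bin (a point): Centre of the inner floor of the right (-y) bin, green, empty, same size. The right chute leads into it from the gate (chute tops at most 115 mm above the bench).
- gate (a joint): Yellow seesaw trough, 44 mm wide, 160 long (rig y), rocking about rig x. In rad: 0 level, -0.24 leaning fully left (left end low, the start), +0.24 leaning fully right (stop). A steel weight on a black mast over the pivot (top 191 mm above the bench, 20 mm beyond it) makes it top-heavy: once past level it falls over and stays. Pressing a tab takes under 3 N before the stop.
- tab_right (a point): Centre of the top of the red press tab on the right (-y) arm of the gate, beyond the trough: 40 (x) x 34 (y) x 5 mm, at rig x = 45, y = -63 mm, free air around and below. About 143 mm above the bench when the gate leans left; sinks about 30 mm as it goes fully right. Its axes turn with the gate.
- tab_left (a point): The same point on the left-hand (+y) red tab, low at the start.
- pusher (a joint): Feed pusher sliding along the lane (rig +x, away from the robot): 0 drawn back (start), 0.070 m fully forward at its stop. Slides with about 1.5 N friction and stays where it is left; it pushes the row of balls ahead of it.
- push_face (a point): Centre of the robot-side (-x) face of the blue paddle on the pusher, the face to push on. The paddle is 56 mm wide (y), 42 mm tall and 8 mm thick and stands above the lane walls, from about 172 to 214 mm above the bench; the point is about 197 mm above the bench. It moves with the pusher, axes parallel to the rig's.
- part_a: Orange plastic ball, 22 mm diameter, about 20 g, one of three alike waiting in the lane before the pusher (first, at the lane end). Origin at its centre.
- part_b: Orange plastic ball, 22 mm diameter, about 20 g, one of three alike waiting in the lane before the pusher (middle). Origin at its centre.
- part_c: Orange plastic ball, 22 mm diameter, about 20 g, one of three alike waiting in the lane before the pusher (last, next to the pusher). Origin at its centre.
- can: Red and white spray can, 40 mm diameter, 85 mm tall, loose, standing at the far left of the rig board. Origin at the centre of its underside. Leave alone.
- switch_box: White wall switch box, 55 x 85 x 28 mm, loose, lying at the far right of the rig board. Origin at the centre of its underside. Leave alone.
- cup: Purple cup, 68 mm wide at the rim, 85 mm tall, loose on the bench right of the rig. Origin at the centre of its underside. Leave alone.
- screwdriver: Screwdriver with orange handle about 200 mm long, lying loose on the bench left of the rig, roughly along the rig x axis. Origin under its middle. Leave alone.

How it is judged (in metres and radians):
On the way, in this order (a step that is already met when the one before it is completed fails the run):
1. the gate has been rocked over to the right while all three balls still wait in the lane (value of joint gate above 0.19 rad and x of each of part_a, part_b, part_c in the frame of rig below -0.025 m), for 0.2 s.
2. the pusher has been pushed fully forward (value of joint pusher above 0.06 m and value of joint gate above 0.19 rad), for 0.1 s.
At the end, for the whole second after the job is handed in: All three balls lie in the green bin on the right, at rest (below 0.06 m/s); the gate leans right (joint above 0.19 rad) and the pusher is forward (above 60 mm) (all of step 2 and x of part_a in the frame of rig between -0.043 and 0.043 m and y of part_a in the frame of rig between -0.236 and -0.144 m and z of each of part_a, part_b, part_c in the frame of rig below 0.062 m and x of part_b in the frame of rig between -0.043 and 0.043 m and y of part_b in the frame of rig between -0.236 and -0.144 m and x of part_c in the frame of rig between -0.043 and 0.043 m and y of part_c in the frame of rig between -0.236 and -0.144 m and linear speed of each of part_a, part_b, part_c below 0.06 m/s); the robot touches nothing.
It fails at once if a ball goes down the left chute (y of any of part_a, part_b, part_c in the frame of rig above 0.085 m).
It fails at once if a ball is lifted (height (world z) of any of part_a, part_b, part_c above 0.175 m).
It fails at once if the robot touches a ball (contact force between any of the fingers, the arm and part_a above 0.3 N or contact force between any of the fingers, the arm and part_b above 0.3 N or contact force between any of the fingers, the arm and part_c above 0.3 N).
It fails at once if a bystander is moved by more than 20 mm or tipped (distance of any of can, cup, screwdriver, switch_box from where it was at the start of the episode above 0.02 m or angle between any of can, cup, switch_box's own z axis and vertical above 0.35 rad).
It also fails if it takes over 40 s, if anything falls off the work surface, if the arm or the gripper's body presses on something with over 40 N, if the wrist force passes 120 N, or if a joint passes its speed limit or range.

ROBOT

A 7-joint arm with a two-finger parallel gripper is mounted at the origin on the work surface. World frame = base frame: x ahead of the robot, y to its left, z up, the work surface at z = 0. Lengths are in m, angles in degrees, forces in N, time in s.
With the tool pointing down it reaches from about 0.35 to 0.9 m from the base axis. Payload 19.9 kg.
Tool frame: the origin (TCP) lies between the finger pads; the fingertips stand 8 mm ahead of it and the grasp point (between the pads) lies 11 mm behind it; z points along the fingers, y is the direction in which the jaws open and shut (so a half turn about z gives the same grasp; the last joint's range is limited). The gripper opens to 85 mm and grips with 20 to 120 N. Pads are 22 mm wide; open, the fingers measure 114 mm over their backs; the gripper's body (76 mm by 85 mm) begins 54 mm behind the grasp point. The pads swing forward as they close: fully open they stand 13 mm farther back than shut.
Start: joints at [-76.347, 23.915, -0.59, 92.452, 0.269, 63.638, -3.037], TCP at [0.173, 0.601, 0.239] pointing down, gripper open.
Joint ranges: [-161.28, 161.28], [-22.2, 115.67], [-73.04, 71.86], [3.21, 147.25], [-68.34, 248.33], [10.77, 114.83], [-161.83, 161.83]. Speed limits (degrees/s): [108.29, 108.29, 136.94, 136.94, 172.46, 172.46, 172.46].

INTERFACE

Orientations are given as a 3x3 rotation matrix whose columns are the frame's x, y, z axes.
In Python, from bench import observe, snapshot, sign_off gives the robot as it stands.
- The arm moves only by the tool move_arm, never from a script. Its argument "series" is a list of rows, each a list of 5 numbers: the closure, from 0 (fully open) to 1 (shut), then the shift along the tool's x, y, z in units of 40 mm (1.0 is 40 mm), then the turn about the tool's z in units of 5 degrees (1.0 is 5 degrees). In form: [[gripper, tx, ty, tz, twist], ...]. A call has 1 to 10 rows; each row shifts and turns the commanded pose from where the row before left it, along the tool's axes as they then stand; what a row does not reach is not made up. A row lasts 1/12 s, in which the tool goes at most 41.7 mm and 7.16 degrees, less where a joint would pass 70% of its speed; a pose out of reach is approached as far as the arm can. A call is refused whole if a number of a shift passes 1 or a number of a turn 1, either way. A call with a gripper value outside its range is refused whole. The fingers move at their own pace and stop on an object; the grip force is fixed at half the most. Time passes only in rows, so rows that do not move let the fingers close. It gives the time, the measured TCP pose, the force and the opening at its end, in the units of the state.
- observe(): the state, without advancing time (a new reading comes with each control period).
- snapshot(name): name is "scene" or "top" or "wrist"; returns a dict with "pixels" (420x560x3 uint8, red, green, blue), "fx", "fy", "cx", "cy" (pixels), "extrinsics" (4x4, takes a point from world to camera coordinates). Camera axes: x right, y down, z forward; pixel columns grow to the right and rows downward; lengths in m; the calibration is good to about 2 mm. A picture is of the moment at which its call begins. There is no depth.
- sign_off(): hands the job in, once; it reports no verdict.
The state is a dict: "time": time; "qpos": joint angles; "dq": joint speeds; "joint_efforts": joint torques, N m; "tcp_pos": TCP position; "ee_rot": TCP orientation; "wrist_force": force on the tool from outside, world axes, zero at the start; "moment": the same for the moment, N m; "gripper_width": finger opening in m.
Only numpy, scipy, OpenCV 4.12 (cv2) and the standard library are available. Lean on these libraries where they do the work, as an engineer would, in place of code of your own. Each camera call takes 0.05 s, during which the arm holds its last target.

## Working session

There is one attempt and no reset: what is moved stays moved. The work goes in short steps, Python scripts to look and compute and a tool call to move; the robot and the scene stay as the last step left them, time stands still between calls to the robot, and variables do not carry over. Pictures are saved under pics/ and viewed, and the job is handed in when it is done.

Besides the shell and the picture viewer there is one more tool, called after "Call:" as name(argument=value, ...) on one line, values as JSON. move_arm: Moves the arm, as the interface text tells. Its arguments: {"type":"object","properties":{"series":{"type":"array"}},"required":["series"]}

```bash
ls; mkdir -p pics; python3 - <<'E'
from bench import observe, snapshot
import cv2,json,numpy as np
o=observe();print(o)
for n in ("scene","top"):
    s=snapshot(n);cv2.imwrite(f"pics/{n}0.png",s["pixels"][:,:,::-1])
    np.savez(f"{n}0.npz",**s)
    print(n,s["fx"],s["cx"],s["cy"],np.round(s["extrinsics"],4).tolist())
E
```

```text
pics
{'time': 0.0, 'qpos': array([-76.34674975,  23.94720183,  -0.5900574 ,  92.48470292,
         0.2697652 ,  63.63647478,  -3.03741287]), 'dq': array([-0.04102113, -0.04726969, -0.10658238,  0.06661853, -0.01988644,
        0.02600324, -0.04538568]), 'joint_efforts': array([-1.26604740e-03, -8.64438629e+01,  6.77858647e-01, -4.34906209e+01,
        1.90439529e-02,  7.17457122e-03,  5.56593960e-06]), 'tcp_pos': array([0.17252331, 0.60038203, 0.23867542]), 'ee_rot': array([[-9.61110892e-01,  2.76162634e-01, -2.27738479e-04],
       [ 2.76162711e-01,  9.61110212e-01, -1.14761340e-03],
       [-9.80461610e-05, -1.16587661e-03, -9.99999316e-01]]), 'wrist_force': array([-0.21330419,  1.34335359, -0.04286438]), 'moment': array([ 0.06359982, -0.02484613, -0.00018287]), 'gripper_width': 0.08557527468301564}
scene 388.49612210107296 276.50786915129316 214.04908936504768 [[-0.5498, 0.8351, 0.0176, 0.2882], [0.4418, 0.3087, -0.8423, -0.1334], [-0.7089, -0.4553, -0.5387, 1.4843], [0.0, 0.0, 0.0, 1.0]]
top 409.104125392939 276.15253706590624 213.93457727321203 [[0.0264, -0.9996, 0.0024, 0.0312], [-0.9851, -0.0265, -0.1701, 0.6011], [0.1701, 0.0021, -0.9854, 0.9143], [0.0, 0.0, 0.0, 1.0]]
```

View pics/scene0.png

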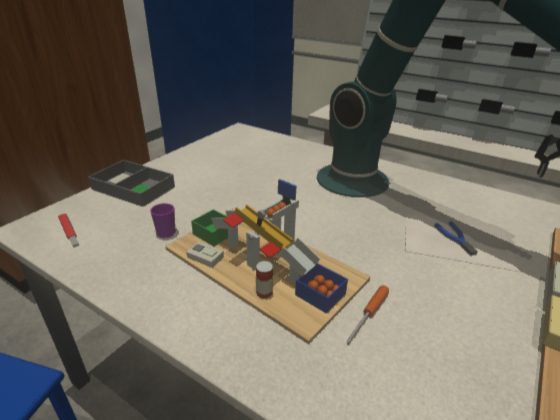

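View pics/top0.png

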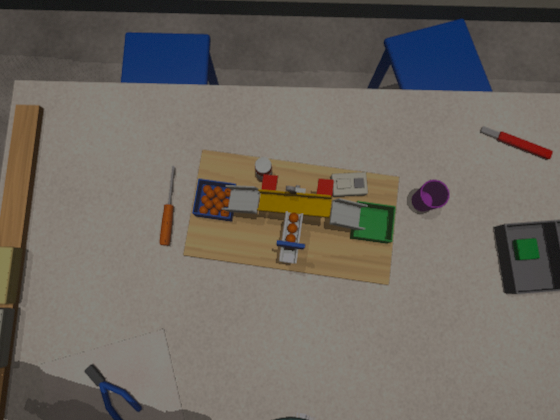

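```bash
python3 - <<'E'
import cv2
a=cv2.imread("pics/top0.png")[140:290,180:410];cv2.imwrite("pics/top0c.png",cv2.resize(a,None,fx=3.4,fy=3.4,interpolation=cv2.INTER_CUBIC))
a=cv2.imread("pics/scene0.png")[170:330,155:375];cv2.imwrite("pics/scene0c.png",cv2.resize(a,None,fx=3.6,fy=3.6,interpolation=cv2.INTER_CUBIC))
E
```

```text
(no output)
```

View pics/top0c.png

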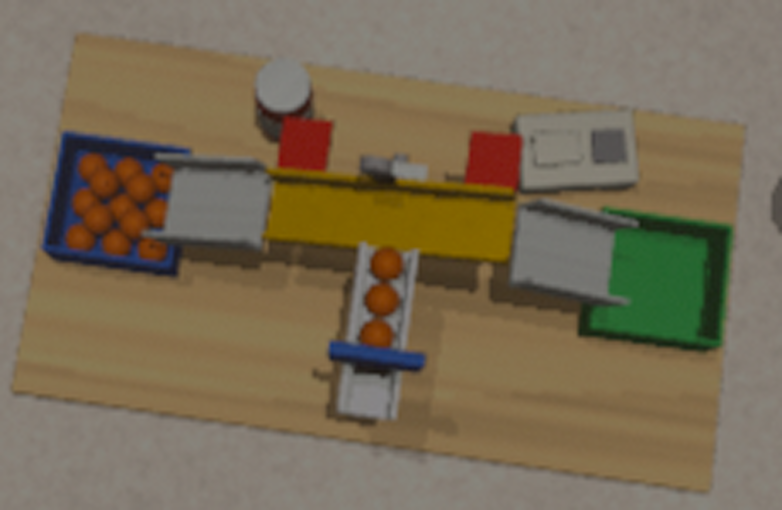

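View pics/scene0c.png

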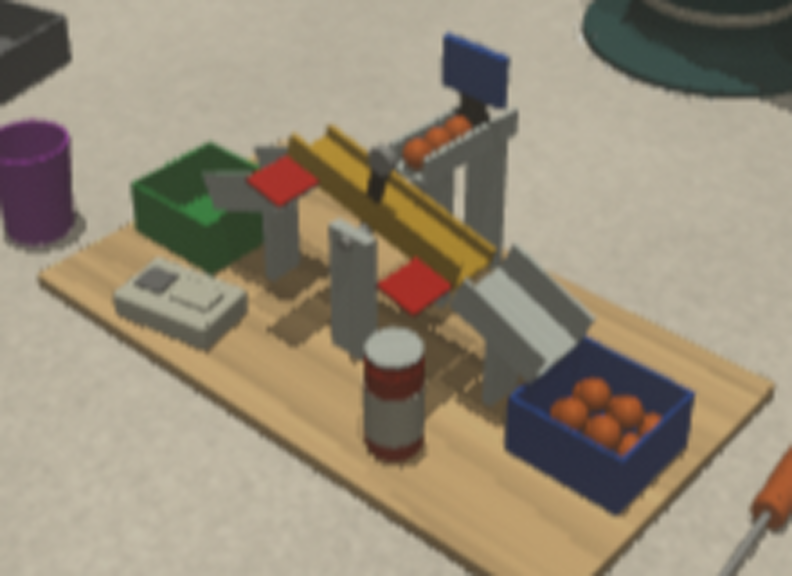

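```bash
cat > h.py <<'E'
import numpy as np
def cam(n): 
    s=np.load(f"{n}.npz"); return s
def proj(s,P):
    P=np.atleast_2d(P);c=P@s["extrinsics"][:3,:3].T+s["extrinsics"][:3,3]
    return np.c_[s["fx"]*c[:,0]/c[:,2]+s["cx"],s["fy"]*c[:,1]/c[:,2]+s["cy"]]
def R(p):
    c,s=np.cos(p[2]),np.sin(p[2]);return np.array([[c,-s,0],[s,c,0],[0,0,1]])
def w(p,X): return np.atleast_2d(X)@R(p).T+[p[0],p[1],0]
E
python3 - <<'E'
from h import *
from scipy.optimize import least_squares
T=cam("top0");S=cam("scene0")
X=np.array([[.13,.25,.014],[.13,-.25,.014],[-.14,-.25,.014],[-.14,.25,.014],[.045,-.063,.143],[.045,.063,.113],[-.078-.0,0,.214]])
uv=np.array([[78,36],[746,124],[710,491],[12,392],[494.5,161],[305,145],[377,352]])/3.4+[180,140]
XS=np.array([[.045,-.063,.143],[.045,.063,.113]])
us=np.array([[284,181],[415,286]])/3.6+[155,170]
def f(p):
    return np.r_[(proj(T,w(p,X[:6]))-uv[:6]).ravel(),(proj(S,w(p,XS))-us).ravel()]
r=least_squares(f,[.55,0,0]);p=r.x;print(p,np.round(r.fun.reshape(-1,2),2))
np.save("pose.npy",p)
for d in (-.11,-.1,-.09,-.08,-.07): print(d,proj(T,w(p,[d,0,.214])), uv[6])
print(w(p,[[.045,-.063,.143],[-.1,0,.197],[0,0,0]]))
E
```

```text
[ 0.60793383  0.00741952 -0.112156  ] [[-2.06 -0.68]
 [-0.8   0.14]
 [-0.14  1.02]
 [-1.61  1.03]
 [ 1.14 -0.11]
 [-0.71  0.12]
 [-2.93 -1.13]
 [-1.43 -0.6 ]]
-0.11 [[289.23837908 251.80506409]] [290.88235294 243.52941176]
-0.1 [[289.92594884 246.66994286]] [290.88235294 243.52941176]
-0.09 [[290.61058724 241.55671459]] [290.88235294 243.52941176]
-0.08 [[291.29231298 236.46523956]] [290.88235294 243.52941176]
-0.07 [[291.9711446  231.39537926]] [290.88235294 243.52941176]
[[ 0.64560007 -0.06022111  0.143     ]
 [ 0.50856212  0.01861162  0.197     ]
 [ 0.60793383  0.00741952  0.        ]]
```

Call:
move_arm(series=[[1, 0, 0, -0.8, -0.96], [1, 0, 0, -0.8, -0.96], [1, 0, 0, 0, 0], [1, 0, 0, 0, 0]])

```text
time: 0.43
tcp_pos: [0.1728, 0.6012, 0.3047]
ee_rot: [[-0.994, 0.112, 0.001], [0.112, 0.994, 0.002], [-0.0, 0.003, -1.0]]
wrist_force: [-0.5, -0.7, 0.6]
gripper_width: 0.0389
```

```bash
cat > st.py <<'E'
from h import *
from bench import observe
p=np.load("pose.npy");o=observe();t=o["tcp_pos"]
print(o["time"],t,"rig",np.round(R(p).T@(t-[p[0],p[1],0]),4),"rotrig",np.round(R(p).T@o["ee_rot"],3).tolist(),o["wrist_force"],o["gripper_width"])
E
python3 st.py
```

```text
0.4333 [0.17279173 0.60119897 0.3046685 ] rig [-0.4989  0.5413  0.3047] rotrig [[-1.0, 0.0, 0.0], [0.0, 1.0, 0.003], [-0.0, 0.003, -1.0]] [-0.51755999 -0.67724953  0.64575932] 0.03889379977570523
```

Call:
move_arm(series=[[1, -0.3, -0.35, 0, 0], [1, -0.6, -0.65, 0, 0], [1, -0.6, -0.65, 0, 0], [1, -0.6, -0.65, 0, 0], [1, -0.6, -0.65, 0, 0], [1, -0.6, -0.65, 0, 0], [1, -0.6, -0.65, 0, 0], [1, -0.6, -0.65, 0, 0], [1, -0.6, -0.65, 0, 0], [1, -0.6, -0.65, 0, 0]])

```text
time: 1.27
tcp_pos: [0.3717, 0.3268, 0.3023]
ee_rot: [[-0.994, 0.113, -0.001], [0.113, 0.994, -0.001], [0.001, -0.001, -1.0]]
wrist_force: [-0.1, 1.1, -0.4]
gripper_width: 0.0004
```

Call:
move_arm(series=[[1, -0.6, -0.65, 0, 0], [1, -0.6, -0.65, 0, 0], [1, -0.6, -0.65, 0, 0], [1, -0.6, -0.65, 0, 0], [1, -0.6, -0.65, 0, 0], [1, -0.6, -0.65, 0, 0], [1, -0.6, -0.65, 0, 0], [1, -0.6, -0.65, 0, 0], [1, -0.6, -0.65, 0, 0], [1, -0.6, -0.65, 0, 0]])

```text
time: 2.1
tcp_pos: [0.581, 0.0418, 0.3022]
ee_rot: [[-0.994, 0.113, -0.002], [0.113, 0.994, -0.001], [0.001, -0.001, -1.0]]
wrist_force: [0.1, -0.0, 0.5]
gripper_width: -0.0004
```

```bash
python3 st.py
```

```text
2.1 [0.58103522 0.04183424 0.30215592] rig [-0.0306  0.0312  0.3022] rotrig [[-1.0, 0.001, -0.001], [0.001, 1.0, -0.001], [0.001, -0.001, -1.0]] [ 0.09957613 -0.01593803  0.49644741] -0.0003694451028156428
```

Call:
move_arm(series=[[1, -0.6, -0.7, 0, 0], [1, -0.6, -0.7, 0, 0], [1, -0.5, -0.6, 0, 0], [1, -0.25, -0.4, 0, 0], [1, 0, 0, 0.7, 0], [1, 0, 0, 0.8, 0], [1, 0, 0, 0.7, 0], [1, 0, 0, 0.5, 0], [1, 0, 0, 0, 0], [1, 0, 0, 0, 0]])

```text
time: 2.93
tcp_pos: [0.6468, -0.0607, 0.1943]
ee_rot: [[-0.994, 0.113, -0.003], [0.113, 0.994, -0.0], [0.003, -0.001, -1.0]]
wrist_force: [-0.0, 0.2, 0.6]
gripper_width: -0.0
```

```bash
python3 st.py; cat > pic.py <<'E'
import sys,cv2,numpy as np
from bench import snapshot
k=sys.argv[1]
t=snapshot("top")["pixels"][140:290,180:410,::-1];s=snapshot("scene")["pixels"][170:330,155:385,::-1]
f=3.4
cv2.imwrite(f"pics/t{k}.png",cv2.resize(t,None,fx=f,fy=f,interpolation=2));cv2.imwrite(f"pics/s{k}.png",cv2.resize(s,None,fx=f,fy=f,interpolation=2))
E
python3 pic.py 1
```

```text
2.9333 [ 0.64683553 -0.06072577  0.19432262] rig [ 0.0463 -0.0634  0.1943] rotrig [[-1.0, 0.001, -0.003], [0.001, 1.0, -0.001], [0.003, -0.001, -1.0]] [-0.01192703  0.22942835  0.59484931] -3.8960972360551275e-05
```

View pics/s1.png

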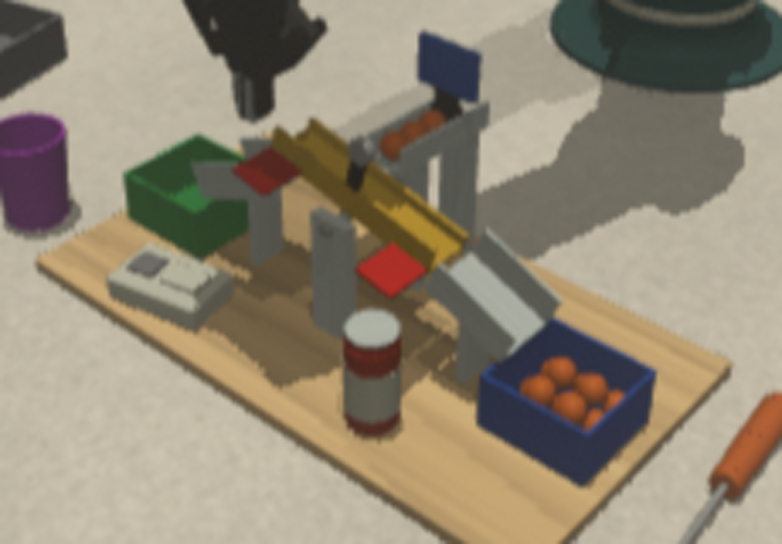

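View pics/t1.png

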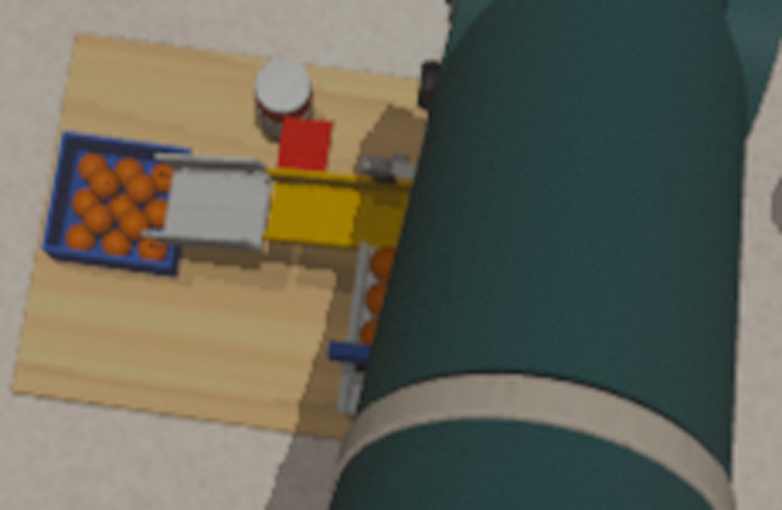

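```bash
python3 - <<'E'
from h import *
S=cam("scene0");p=np.load("pose.npy")
f=lambda P:(proj(S,P)-[155,170])*3.4
print(f([.6468,-.0607,.1863]),f(w(p,[.045,-.063,.143])),f([.6468,-.0607,.143]), f([.6568,-.0607,.143]),f([.6468,-.0507,.143]))
E
```

```text
[[253.9503642  117.50220519]] [[258.25358628 167.08658346]] [[256.71972635 167.61504181]] [[248.08365073 173.76637617]] [[267.33760509 171.8938693 ]]
```

Call:
move_arm(series=[[1, 0, 0.1, 0.3, 0], [1, 0, 0, 0.4, 0], [1, 0, 0, 0.2, 0], [1, 0, 0, 0.15, 0], [1, 0, 0, 0.15, 0], [1, 0, 0, 0.15, 0], [1, 0, 0, 0, 0]])

```text
time: 3.62
tcp_pos: [0.6476, -0.0567, 0.1405]
ee_rot: [[-0.994, 0.112, -0.001], [0.112, 0.994, -0.0], [0.001, -0.0, -1.0]]
wrist_force: [-0.5, -1.4, -0.4]
gripper_width: -0.0001
```

```bash
python3 st.py; python3 pic.py 2
```

```text
3.6167 [ 0.64764129 -0.05673522  0.14045802] rig [ 0.0466 -0.0593  0.1405] rotrig [[-1.0, 0.0, -0.001], [0.0, 1.0, -0.0], [0.001, -0.0, -1.0]] [-0.51906813 -1.36158799 -0.40077165] -6.59826706991038e-05
```

View pics/s2.png

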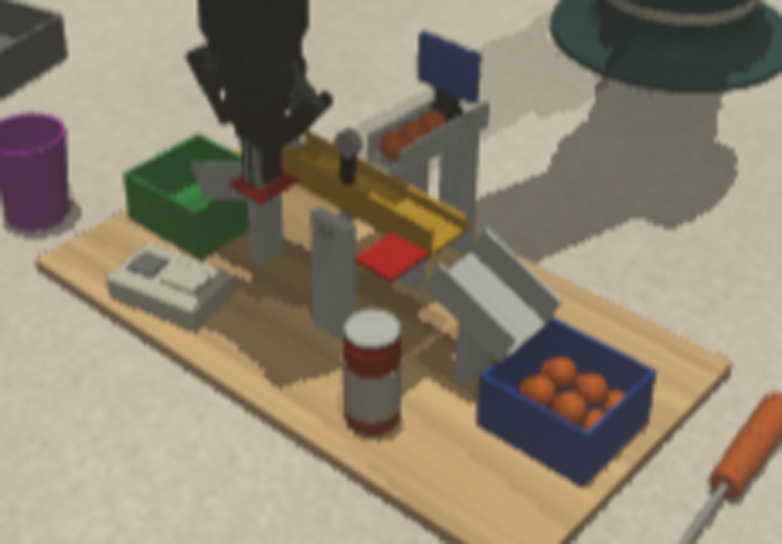

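Call:
move_arm(series=[[1, 0, 0, 0.15, 0], [1, 0, 0, 0.15, 0], [1, 0, 0, 0.1, 0], [1, 0, 0, 0, 0], [1, 0, 0, 0, 0], [1, 0, 0, 0, 0]])

```text
time: 4.22
tcp_pos: [0.648, -0.0568, 0.1254]
ee_rot: [[-0.994, 0.112, 0.0], [0.112, 0.994, -0.0], [-0.0, -0.0, -1.0]]
wrist_force: [0.5, -0.3, 0.5]
gripper_width: -0.0001
```

```bash
python3 st.py; python3 pic.py 3
```

```text
4.2167 [ 0.64802106 -0.05675967  0.1254119 ] rig [ 0.047  -0.0593  0.1254] rotrig [[-1.0, 0.0, 0.0], [0.0, 1.0, -0.0], [-0.0, -0.0, -1.0]] [ 0.53027623 -0.34795563  0.46887145] -8.169232624044876e-05
```

View pics/s3.png

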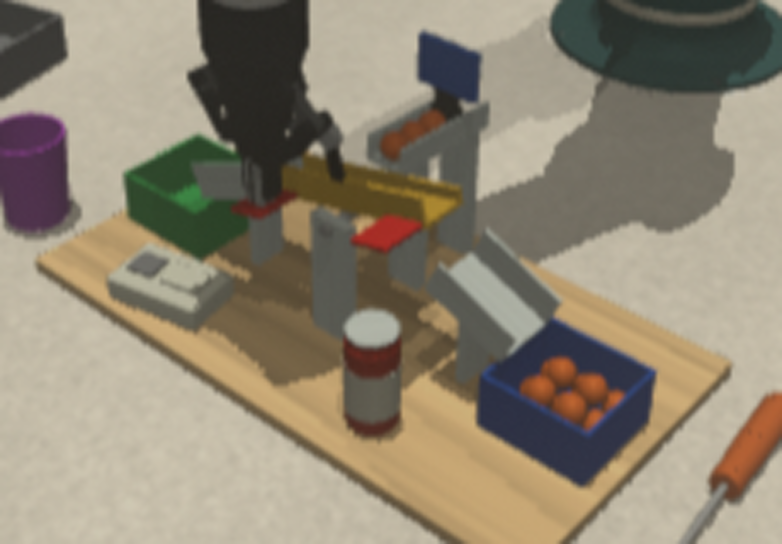

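Call:
move_arm(series=[[1, 0, -0.2, 0, 0], [1, 0, -0.2, 0, 0], [1, 0, 0, 0, 0], [1, 0, 0, -0.3, 0], [1, 0, 0, -0.6, 0], [1, 0, 0, -0.8, 0], [1, 0, 0, -0.9, 0], [1, 0, 0, -0.9, 0], [1, 0, 0, -0.4, 0], [1, 0, 0, 0, 0]])

```text
time: 5.15
tcp_pos: [0.6475, -0.0729, 0.287]
ee_rot: [[-0.994, 0.112, 0.007], [0.112, 0.994, -0.0], [-0.007, 0.001, -1.0]]
wrist_force: [0.8, -0.2, 0.7]
gripper_width: 0.0001
```

```bash
python3 st.py; python3 pic.py 4
```

```text
5.15 [ 0.64754376 -0.07291032  0.28703965] rig [ 0.0484 -0.0754  0.287 ] rotrig [[-1.0, 0.0, 0.007], [0.0, 1.0, 0.001], [-0.007, 0.001, -1.0]] [ 0.78989267 -0.18802981  0.66767809] 0.00011541186354333308
```

View pics/s4.png

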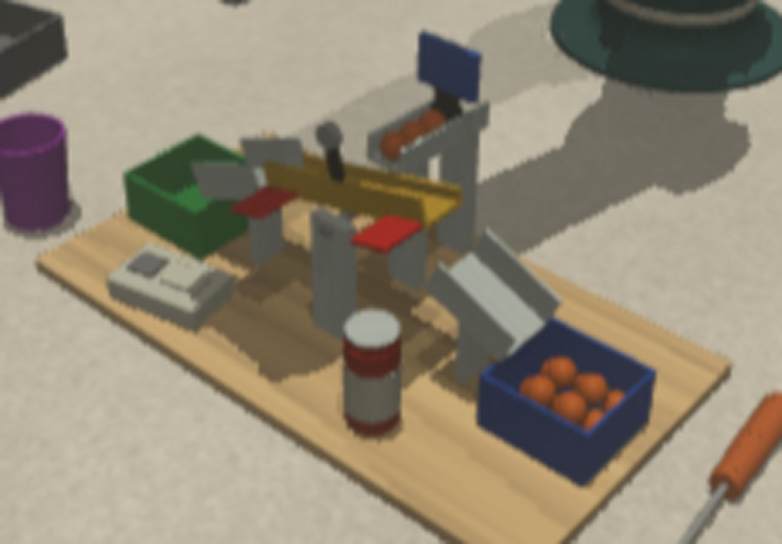

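Call:
move_arm(series=[[1, 0.4, 0.15, 0, 0], [1, 0.8, 0.3, 0, 0], [1, 0.8, 0.3, 0, 0], [1, 0.8, 0.3, 0, 0], [1, 0.8, 0.3, 0, 0], [1, 0.8, 0.3, 0, 0], [1, 0.6, 0.2, 0, 0], [1, 0.2, 0.1, 0, 0], [1, 0, 0, 0, 0]])

```text
time: 6.0
tcp_pos: [0.4467, 0.0293, 0.2812]
ee_rot: [[-0.994, 0.11, -0.001], [0.11, 0.994, 0.001], [0.001, 0.001, -1.0]]
wrist_force: [1.2, 0.6, -0.2]
gripper_width: 0.0002
```

Call:
move_arm(series=[[1, 0, 0, 0.6, 0], [1, 0, 0, 0.7, 0], [1, 0, 0, 0.6, 0], [1, 0, 0, 0.3, 0], [1, 0, 0, 0, 0]])

```text
time: 6.42
tcp_pos: [0.4476, 0.0273, 0.1907]
ee_rot: [[-0.994, 0.113, -0.004], [0.113, 0.994, -0.002], [0.004, -0.002, -1.0]]
wrist_force: [-0.4, 0.0, -0.1]
gripper_width: 0.0002
```

```bash
python3 st.py; python3 pic.py 5;python3 - <<'E'
from h import *
S=cam("scene0");p=np.load("pose.npy")
f=lambda P:(proj(S,P)-[155,170])*3.4
for q in ([.045,-.063,.113],[.045,.063,.143]): print(f(w(p,q)))
E
```

```text
6.4167 [0.44758741 0.02733242 0.19065951] rig [-0.1616  0.0018  0.1907] rotrig [[-1.0, 0.001, -0.004], [0.001, 1.0, -0.002], [0.004, -0.002, -1.0]] [-0.43416107  0.00496931 -0.11087059] 0.00022692513052007047
[[260.0698531  200.41295387]]
[[387.37066245 233.50146748]]
```

View pics/s5.png

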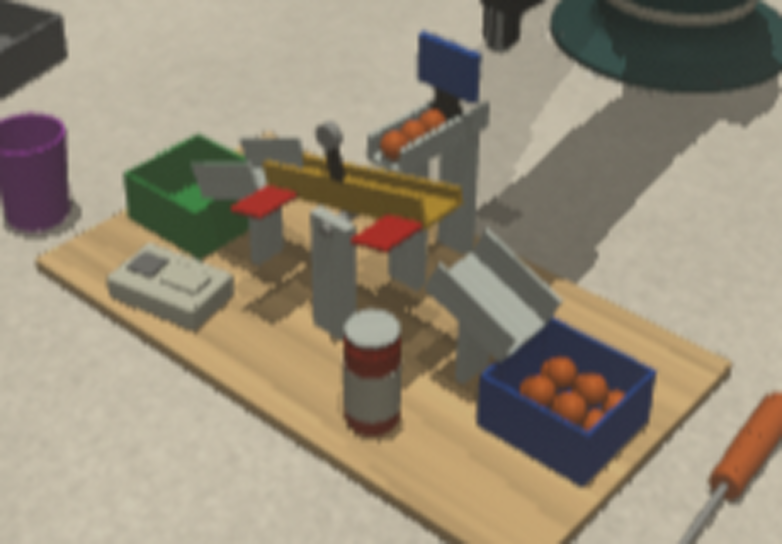

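View pics/t5.png

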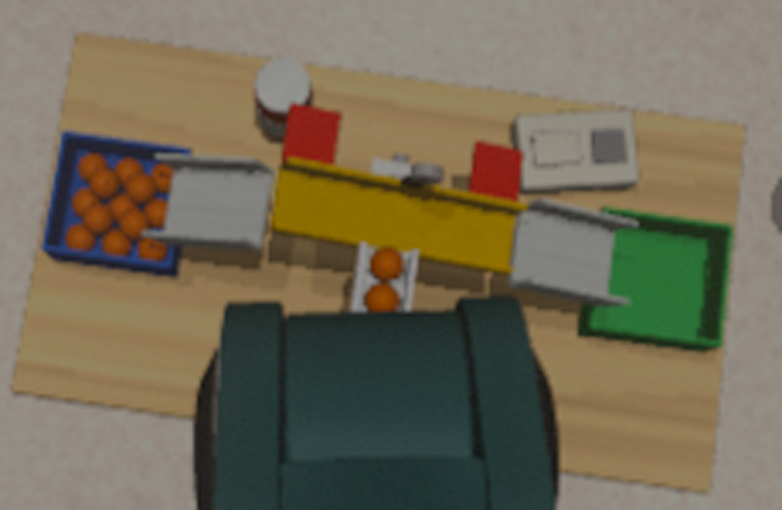

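Call:
move_arm(series=[[1, -0.3, 0, -0.1, 0], [1, -0.4, 0, 0, 0], [1, -0.2, 0, 0, 0], [1, -0.12, 0, 0, 0], [1, -0.12, 0, 0, 0], [1, -0.12, 0, 0, 0], [1, -0.12, 0, 0, 0], [1, -0.12, 0, 0, 0], [1, -0.12, 0, 0, 0], [1, -0.12, 0, 0, 0]])

```text
time: 7.35
tcp_pos: [0.5177, 0.0203, 0.1973]
ee_rot: [[-0.994, 0.112, -0.0], [0.112, 0.994, -0.0], [0.0, -0.0, -1.0]]
wrist_force: [-2.5, -0.5, 0.8]
gripper_width: 0.0001
```

```bash
python3 st.py; python3 pic.py 6
```

```text
7.35 [0.51770709 0.02028297 0.19734307] rig [-0.0911  0.0027  0.1973] rotrig [[-1.0, 0.0, -0.0], [0.0, 1.0, -0.0], [0.0, -0.0, -1.0]] [-2.47980637 -0.45038603  0.80735695] 0.000128482774151287
```

View pics/s6.png

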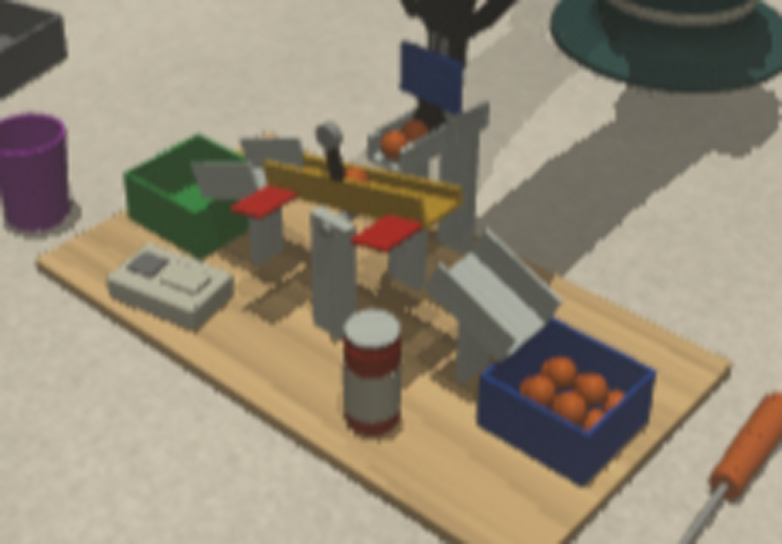

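Call:
move_arm(series=[[1, -0.06, 0, 0, 0], [1, -0.12, 0, 0, 0], [1, -0.12, 0, 0, 0], [1, -0.12, 0, 0, 0], [1, -0.12, 0, 0, 0], [1, -0.12, 0, 0, 0], [1, -0.12, 0, 0, 0], [1, -0.12, 0, 0, 0], [1, -0.12, 0, 0, 0], [1, -0.12, 0, 0, 0]])

```text
time: 8.28
tcp_pos: [0.5632, 0.0152, 0.1973]
ee_rot: [[-0.994, 0.112, 0.0], [0.112, 0.994, -0.0], [-0.0, -0.0, -1.0]]
wrist_force: [-2.0, -1.4, -1.4]
gripper_width: -0.0001
```

```bash
python3 st.py; python3 pic.py 7
```

```text
8.2833 [0.56320649 0.01521267 0.1973227 ] rig [-0.0453  0.0027  0.1973] rotrig [[-1.0, 0.0, 0.0], [0.0, 1.0, -0.0], [-0.0, -0.0, -1.0]] [-1.9833198  -1.36975955 -1.36656146] -7.650512372937036e-05
```

View pics/s7.png

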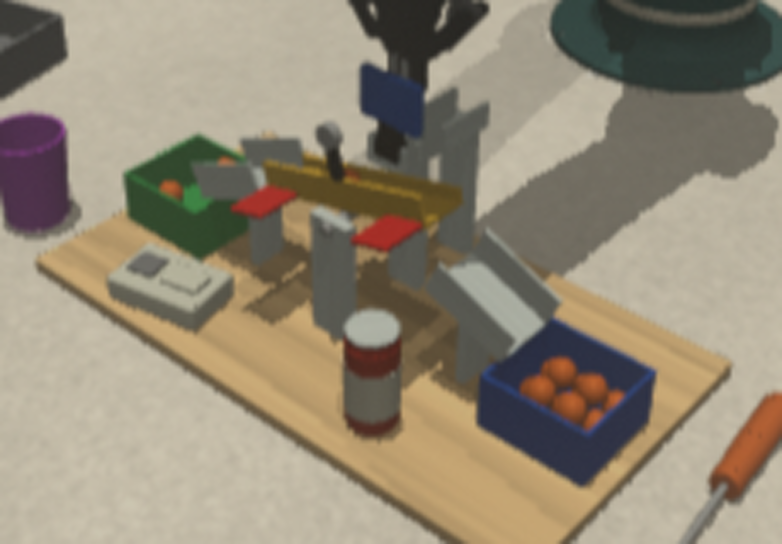

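Call:
move_arm(series=[[1, -0.08, 0, 0, 0], [1, -0.06, 0, 0, 0], [1, -0.06, 0, 0, 0], [1, 0, 0, 0, 0], [1, 0, 0, 0, 0]])

```text
time: 8.8
tcp_pos: [0.5675, 0.0149, 0.1972]
ee_rot: [[-0.994, 0.112, -0.007], [0.112, 0.994, 0.001], [0.007, 0.0, -1.0]]
wrist_force: [-33.6, 2.2, 24.4]
gripper_width: -0.0001
```

```bash
python3 st.py; python3 pic.py 8
```

```text
8.8 [0.56747742 0.0148851  0.19721107] rig [-0.041   0.0029  0.1972] rotrig [[-1.0, -0.0, -0.007], [-0.0, 1.0, 0.0], [0.007, 0.0, -1.0]] [-33.64532205   2.23088303  24.41532004] -0.00011903782988813971
```

View pics/s8.png

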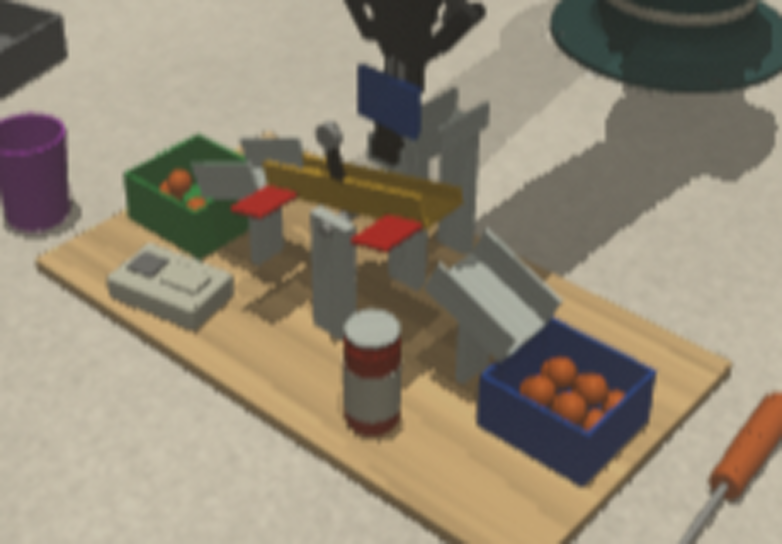

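Stop reached (34 N, fully forward). Back off, then up.

Call:
move_arm(series=[[1, 0.15, 0, 0, 0], [1, 0.3, 0, 0, 0], [1, 0.6, 0, 0, 0], [1, 0.8, 0, 0, 0], [1, 0.8, 0, -0.3, 0], [1, 0.7, 0, -0.7, 0], [1, 0.5, 0, -0.8, 0], [1, 0.4, 0, -0.8, 0], [1, 0, 0, 0, 0], [1, 0, 0, 0, 0]])

```text
time: 9.73
tcp_pos: [0.4021, 0.0339, 0.3032]
ee_rot: [[-0.994, 0.111, 0.004], [0.111, 0.994, 0.002], [-0.004, 0.003, -1.0]]
wrist_force: [0.4, -0.3, 0.4]
gripper_width: -0.0
```

```bash
python3 st.py; python3 pic.py 9
```

```text
9.7333 [0.40211376 0.03388924 0.30315043] rig [-0.2075  0.0033  0.3032] rotrig [[-1.0, -0.001, 0.004], [-0.001, 1.0, 0.003], [-0.004, 0.003, -1.0]] [ 0.39944665 -0.33150251  0.36861202] -2.6193259791116118e-05
```

View pics/t9.png

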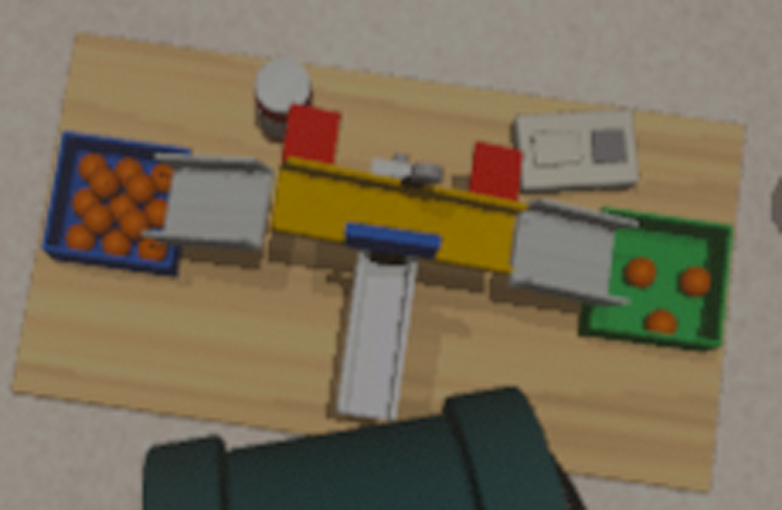

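View pics/s9.png

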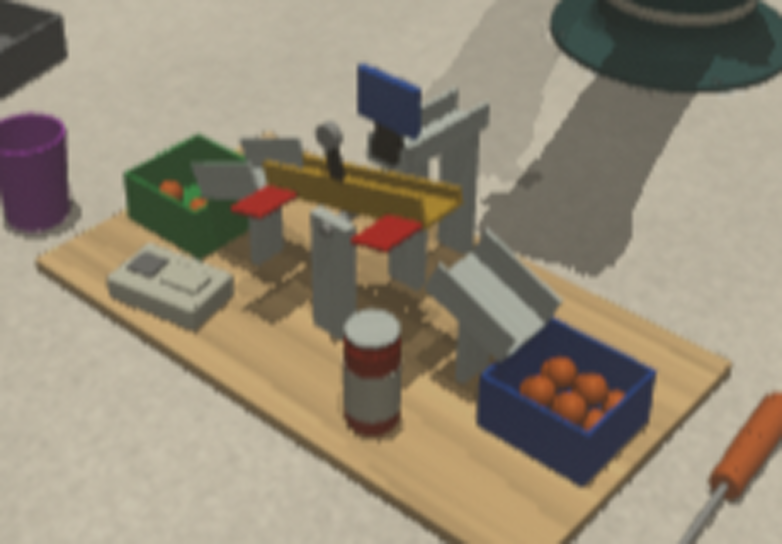

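Call:
move_arm(series=[[1, 0, 0, 0, 0], [1, 0, 0, 0, 0], [1, 0, 0, 0, 0], [1, 0, 0, 0, 0], [1, 0, 0, 0, 0], [1, 0, 0, 0, 0], [1, 0, 0, 0, 0], [1, 0, 0, 0, 0], [1, 0, 0, 0, 0], [1, 0, 0, 0, 0]])

```text
time: 10.67
tcp_pos: [0.4017, 0.0335, 0.3013]
ee_rot: [[-0.994, 0.112, 0.0], [0.112, 0.994, -0.0], [-0.0, -0.0, -1.0]]
wrist_force: [-0.8, 1.0, 0.4]
gripper_width: -0.0003
```

```bash
python3 pic.py 10
```

Call:
move_arm(series=[[1, 0, 0, 0, 0], [1, 0, 0, 0, 0], [1, 0, 0, 0, 0], [1, 0, 0, 0, 0], [1, 0, 0, 0, 0], [1, 0, 0, 0, 0], [1, 0, 0, 0, 0], [1, 0, 0, 0, 0], [1, 0, 0, 0, 0], [1, 0, 0, 0, 0]])

```text
time: 11.6
tcp_pos: [0.4017, 0.0334, 0.3013]
ee_rot: [[-0.994, 0.112, 0.0], [0.112, 0.994, -0.0], [-0.0, -0.0, -1.0]]
wrist_force: [-0.5, 0.4, 1.0]
gripper_width: 0.0003
```

```bash
python3 pic.py 11; python3 -c "
import cv2,numpy as np
a,b,c=[cv2.imread(f'pics/t{k}.png').astype(int)[200:360,570:750] for k in (9,10,11)]
print(abs(a-b).max(),abs(b-c).max())
for x in (a,b,c):
    m=((x[...,2]>120)&(x[...,1]<100)).astype('uint8');print(cv2.connectedComponentsWithStats(m)[3][1:].round(1).tolist())"
```

```text
8 10
[[72.6, 70.5], [127.6, 79.8], [93.2, 122.3], [4.0, 115.3], [19.0, 139.0], [25.0, 139.0], [40.0, 142.0], [45.5, 142.0]]
[[72.8, 70.4], [127.7, 79.9], [93.2, 122.2], [1.5, 115.0], [5.0, 116.0], [24.5, 139.0], [37.0, 142.0], [45.0, 142.0], [50.0, 143.0], [98.5, 149.0], [120.0, 152.0]]
[[72.7, 70.5], [127.6, 79.8], [0.0, 115.0], [3.0, 115.0], [93.3, 122.4], [5.0, 116.0], [23.5, 139.0], [35.5, 142.0], [45.0, 142.0], [100.0, 149.0]]
```

View pics/t11.png

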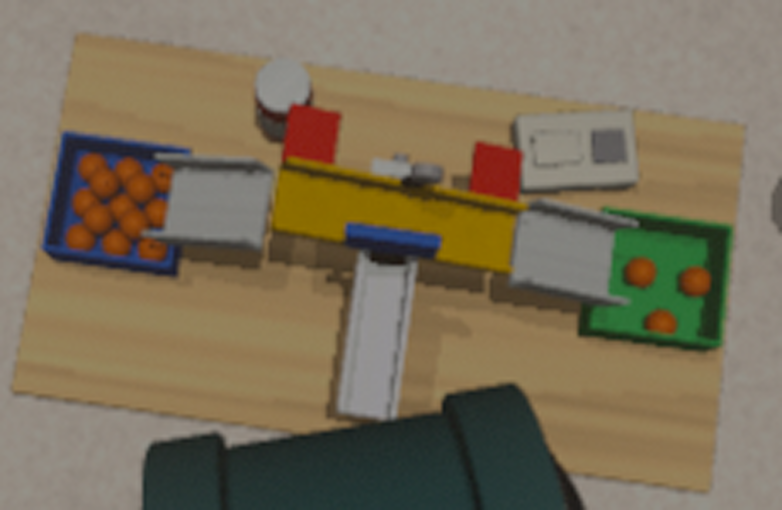

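The three balls are still, at (641,271), (696,281) and (661,322) in the green bin. The gate leans right, the paddle is forward and the arm is clear.

```bash
python3 -c "
from bench import sign_off
print(sign_off())"
```

```text
the job is handed in; nothing more can be done
None
```

The job is handed in at about 11.7 s. I pressed the right-hand red tab down with the closed fingertips until the gate fell over to the right. Then I pushed the blue paddle forward to its stop and backed the arm off.

**Balls:** the last pictures show all three orange balls in the green bin. They did not move across pictures taken over about 2 s.

**Gate and paddle:** the gate leans right, with its tabs within about 1 to 2 px in the original image of where a full right lean should put them. The paddle is forward, and the wrist force rose to about 34 N when it met the stop.

**Bystanders and arm:** the can and switch box have not visibly moved. The cup and screwdriver look unmoved too, though each is only partly in the last crops. The arm is about 0.3 m up, with wrist force near zero.

**What disagreed:** the fitted rig pose was off by up to about 3 px. In the scene camera the right tab appeared about 3 px away from where the fit put it, so I shifted the press point by a few millimetres. During the press one side of the gripper came close to the gate's mast, and I can't rule out a light touch. No unusual force showed.

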